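# Put the microscope objectives away

## Robot

A 6-joint arm with a two-finger parallel gripper is mounted at the origin on the work surface. World frame = base frame: x ahead of the robot, y to its left, z up, the work surface at z = 0. Lengths are in m, angles in rad, forces in N, time in s.
With the tool pointing down it reaches from about 0.225 to 0.875 m from the base axis. Payload 3.4 kg.
Tool frame: the origin (TCP) lies at the very end of the fingers, on their centre line; the grasp point (between the pads) lies 19 mm behind it; z points along the fingers, y is the line along which they close (so a half turn about z gives the same grasp; the last joint's range is limited). The gripper opens to 85 mm and grips with 20 to 120 N. Pads are 22 mm wide; open, the fingers measure 114 mm over their backs; the gripper's body (76 mm by 85 mm) begins 54 mm behind the grasp point. The pads swing forward as they close: fully open they stand 13 mm farther back than shut.
Start: joints at [1.133, 0.276, 1.505, -0, 1.361, -0.121], TCP at [0.179, 0.546, 0.231] pointing down, gripper open.
Joint ranges: [-2.89, 2.89], [-0.75, 2.08], [0.22, 2.7], [-1.18, 4.32], [0.11, 2.71], [-2.7, 2.7]. Speed limits (rad/s): [2.57, 2.57, 3.14, 3.14, 3.14, 3.14].

## Interface

Orientations are given as a unit quaternion [w, x, y, z].
In Python, from rig import get_state, optics, sign_off gives the robot as it stands.
- The arm moves only by the tool send_rows, never from a script. Its argument "increments" is a list of rows, each an object with "gripper": the gripper's target within -1 to 1 (shut at 1, half-way at 0, fully open at -1); "linear": the shift along the world's x, y, z in m, a list of three; "delta_rot": the turn, a rotation vector about the world's x, y, z in rad, a list of three. In form: [{"gripper": gripper, "linear": [dx, dy, dz], "delta_rot": [rx, ry, rz]}, ...]. A call has 1 to 8 rows; each row is the pose to reach, as a shift and turn from the pose commanded when the call began; what a row does not reach only later rows make up. A row lasts 1/10 s, in which the tool goes at most 50 mm and 8.59 degrees, less where a joint would pass 70% of its speed; a pose out of reach is approached as far as the arm can. A call with a gripper value outside its range is refused whole. The fingers move at their own pace and stop on an object; "newtons" is the grip in N (left out, the last holds). Time passes only in rows, so rows that repeat a pose let the fingers close. It gives the time, the measured TCP pose, the force, the opening and the grip force at its end, in the units of the state.
- get_state(): the state, without advancing time (a new reading comes with each control period).
- optics.get_image(name): name is "scene" or "side" or "wrist"; returns a dict with "pixels" (480x640x3 uint8, blue, green, red), "K" (3x3 intrinsics, pixels), "rvec" (rotation vector, rad) and "tvec" (3), from world to camera coordinates, as OpenCV has them; the wrist camera has in their place "T_tool_cam" (4x4, takes a point from camera to tool coordinates, whose origin is the TCP and whose axes are the flange's). Camera axes: x right, y down, z forward; pixel columns grow to the right and rows downward; lengths in m; the calibration is good to about 2 mm. A picture is of the moment at which its call begins: read the wrist's pose just before it. There is no depth.
- sign_off(): hands the job in; it is judged then, once.
The state is a dict: "clock": time; "qpos": joint angles; "qd": joint speeds; "effort": joint torques, N m; "position": TCP position; "ee_rot": TCP orientation; "contact_force": force on the tool from outside, world axes, zero at the start; "moment": the same for the moment, N m; "width": finger opening in m; "gripper_force": force on a finger pad.
Only numpy, scipy, OpenCV 4.12 (cv2) and the standard library are available. Lean on these libraries where they do the work, as an engineer would, in place of code of your own. Each camera call takes 0.05 s, during which the arm holds its last target. There are 200 camera calls.

## Task

Put the four loose microscope objectives away: stand each one upright, nose up, fully home in the storage block whose well is made for its diameter (thinnest in the narrowest well, thickest in the widest). Set them down gently rather than dropping them, do not tip any over, and leave the eyepiece and the filter cube standing where they are.

Things in the scene. Friction and masses are not known exactly. Their poses are not given: they have to be found in the camera images.
- objective_tiny: Loose microscope objective, the thinnest and shortest of four: bare satin-metal cylinder with thin dark rings and a tapered lens nose on top, standing upright, nose up. Diameter 20 mm, height 55 mm; the straight barrel, where it is gripped, runs from its foot up to 45 mm, the top 10 mm taper to 12 mm. Origin: centre of its underside; z points up to the nose.
- objective_small: Loose microscope objective, the second thinnest of four: bare satin-metal cylinder with thin dark rings and a tapered lens nose on top, standing upright, nose up. Diameter 31 mm, height 63 mm; the straight barrel, where it is gripped, runs from its foot up to 53 mm, the top 10 mm taper to 19 mm. Origin: centre of its underside; z points up to the nose.
- objective_medium: Loose microscope objective, the second thickest of four: bare satin-metal cylinder with thin dark rings and a tapered lens nose on top, standing upright, nose up. Diameter 42 mm, height 71 mm; the straight barrel, where it is gripped, runs from its foot up to 61 mm, the top 10 mm taper to 26 mm. Origin: centre of its underside; z points up to the nose.
- objective_large: Loose microscope objective, the thickest and tallest of four: bare satin-metal cylinder with thin dark rings and a tapered lens nose on top, standing upright, nose up. Diameter 53 mm, height 80 mm; the straight barrel, where it is gripped, runs from its foot up to 70 mm, the top 10 mm taper to 33 mm. Origin: centre of its underside; z points up to the nose.
- block_tiny: Fixed storage block for the 20 mm objective, one of four: grey square plastic block 46 x 46 mm, 17 mm high, with one round blind well in the middle, 30 mm in diameter (5 mm to spare all round its objective) and 12 mm deep with a 3 mm chamfer at the mouth and a black floor 5 mm above the bench. Origin: centre of its underside, on the bench; z up; x and y along its sides.
- block_small: Fixed storage block for the 31 mm objective, one of four: grey square plastic block 57 x 57 mm, 17 mm high, with one round blind well in the middle, 41 mm in diameter (5 mm to spare all round its objective) and 12 mm deep with a 3 mm chamfer at the mouth and a black floor 5 mm above the bench. Origin: centre of its underside, on the bench; z up; x and y along its sides.
- block_medium: Fixed storage block for the 42 mm objective, one of four: grey square plastic block 68 x 68 mm, 17 mm high, with one round blind well in the middle, 52 mm in diameter (5 mm to spare all round its objective) and 12 mm deep with a 3 mm chamfer at the mouth and a black floor 5 mm above the bench. Origin: centre of its underside, on the bench; z up; x and y along its sides.
- block_large: Fixed storage block for the 53 mm objective, one of four: grey square plastic block 79 x 79 mm, 17 mm high, with one round blind well in the middle, 63 mm in diameter (5 mm to spare all round its objective) and 12 mm deep with a 3 mm chamfer at the mouth and a black floor 5 mm above the bench. Origin: centre of its underside, on the bench; z up; x and y along its sides.
- eyepiece: Loose eyepiece, not an objective, to be left alone: stands upright, 30 mm metal tube below widening to a black rubber eyecup of 44 mm on top, 64 mm high. Origin: centre of its underside.
- filter_cube: Loose black filter cube, not an objective, to be left alone: 38 x 38 mm, 40 mm high, round amber window on top. Origin: centre of its underside.

How it is judged:
At the end, for the whole second after the job is handed in: Every objective stands in the well of its own block: its axis within 8 mm of the block's centre, its foot on the well floor (no more than 8.5 mm above the bench, the floor being at 5 mm), upright within 0.1 rad, released and at rest (horizontal distance between objective_tiny and block_tiny below 0.008 m and z of objective_tiny in the frame of block_tiny below 0.0085 m and angle between each of objective_tiny, objective_small, objective_medium, objective_large's own z axis and vertical below 0.1 rad and linear speed of each of objective_tiny, objective_small, objective_medium, objective_large below 0.02 m/s and angular speed of each of objective_tiny, objective_small, objective_medium, objective_large below 0.2 rad/s and horizontal distance between objective_small and block_small below 0.008 m and z of objective_small in the frame of block_small below 0.0085 m and horizontal distance between objective_medium and block_medium below 0.008 m and z of objective_medium in the frame of block_medium below 0.0085 m and horizontal distance between objective_large and block_large below 0.008 m and z of objective_large in the frame of block_large below 0.0085 m); the robot touches nothing.
It fails at once if an objective is dropped: it moves faster than 0.6 m/s with no finger on it (a fall of about 2 cm) ((linear speed of objective_tiny above 0.6 m/s and contact force between the fingers and objective_tiny below 0.05 N) or (linear speed of objective_small above 0.6 m/s and contact force between the fingers and objective_small below 0.05 N) or (linear speed of objective_medium above 0.6 m/s and contact force between the fingers and objective_medium below 0.05 N) or (linear speed of objective_large above 0.6 m/s and contact force between the fingers and objective_large below 0.05 N)).
It fails at once if an objective is tipped by more than 0.6 rad (angle between any of objective_tiny, objective_small, objective_medium, objective_large's own z axis and vertical above 0.6 rad).
It fails at once if the eyepiece or the filter cube is moved by more than 15 mm or tipped by more than 0.4 rad (distance of any of eyepiece, filter_cube from where it was at the start of the episode above 0.015 m or angle between any of eyepiece, filter_cube's own z axis and vertical above 0.4 rad).
It also fails if it takes over 88 s, if anything falls off the work surface, if the arm or the gripper's body presses on something with over 40 N, if the wrist force passes 120 N, or if a joint passes its speed limit or range.

## Working session

There is one attempt and no reset: what is moved stays moved. The work goes in short steps, Python scripts to look and compute and a tool call to move; the robot and the scene stay as the last step left them, time stands still between calls to the robot, and variables do not carry over. Pictures are saved under pics/ and viewed, at most 14 in all, crops included, and the job is handed in when it is done.

Besides the shell and the picture viewer there is one more tool, called after "Request:" as name(argument=value, ...) on one line, values as JSON. send_rows: Moves the arm, as the interface text tells. Its arguments: {"type":"object","properties":{"increments":{"type":"array"},"newtons":{"type":"number"}},"required":["increments"]}

```bash
mkdir -p pics; python3 - <<'E'
from rig import get_state, optics
import cv2
s=get_state(); print({k:s[k] for k in('clock','position','ee_rot','width')})
for n in('scene','side'):
    d=optics.get_image(n); cv2.imwrite(f'pics/{n}0.png',d['pixels']); print(n,d['K'],d['rvec'],d['tvec'])
d=optics.get_image('wrist'); print(d['K'],d['T_tool_cam']); cv2.imwrite('pics/wrist0.png',d['pixels'])
E
```

```text
{'clock': 0.0, 'position': array([0.17890485, 0.54590943, 0.23043049]), 'ee_rot': array([-2.48398988e-04,  1.57723720e-01,  9.87482857e-01, -8.79854376e-04]), 'width': 0.08586700016637808}
scene [[614.21456085   0.         323.44534572]
 [  0.         614.21456085 234.83106015]
 [  0.           0.           1.        ]] [ 2.06450457  0.98919257 -0.44549456] [-0.31980458 -0.22252042  1.34200251]
side [[478.76270166   0.         320.65455388]
 [  0.         478.76270166 242.93455742]
 [  0.           0.           1.        ]] [ 2.25838913 -0.48143587  0.19224543] [-0.49751883  0.17869357  0.64029599]
[[394.06921851   0.         324.81651496]
 [  0.         394.06921851 233.82573432]
 [  0.           0.           1.        ]] [[-6.05322449e-04 -9.50245822e-01 -3.11500418e-01  7.93350277e-02]
 [ 9.99999798e-01 -5.15467065e-04 -3.70792124e-04  7.54533221e-04]
 [ 1.91775461e-04 -3.11500580e-01  9.50245943e-01 -1.42908199e-01]
 [ 0.00000000e+00  0.00000000e+00  0.00000000e+00  1.00000000e+00]]
```

View pics/scene0.png

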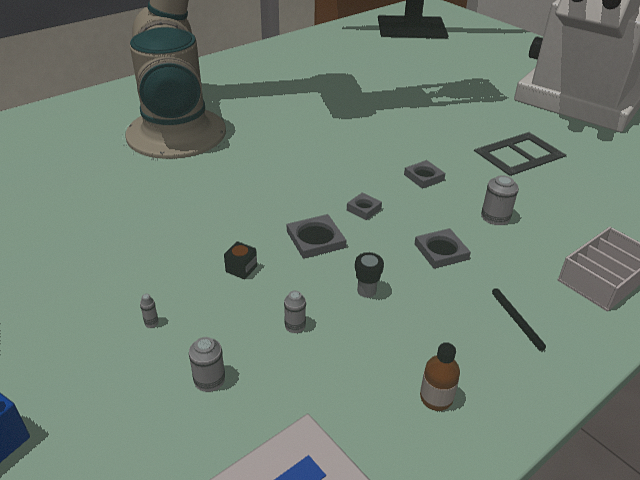

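View pics/side0.png

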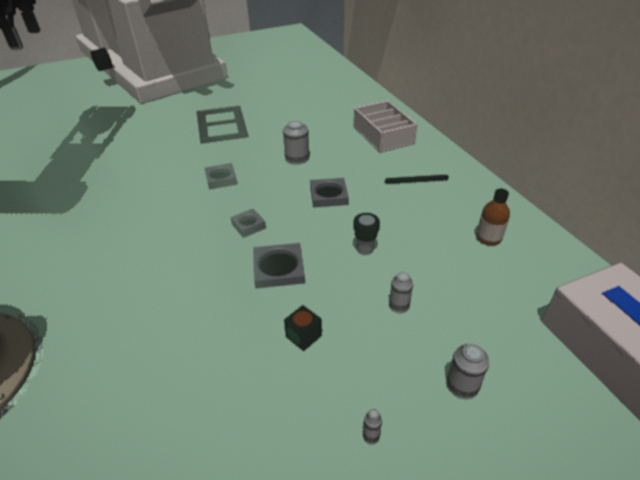

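The scene view shows four objectives (tops at about (148,298), (206,345), (295,296), (503,182)), four blocks (mouths (316,234), (364,205), (424,173), (442,246)), the eyepiece (370,261) and the cube (240,250). The side view shows the same objects.

```bash
cat > h.py <<'E'
import numpy as np,cv2
from scipy.spatial.transform import Rotation as R
from rig import get_state, optics
def onplane(K,Rcw,t,px,z):   # Rcw,t: world->cam
    r=Rcw.T@np.linalg.inv(K)@np.array([*px,1.]); c=-Rcw.T@t
    return (c+r*(z-c[2])/r[2])
def fixed(d): return d['K'],cv2.Rodrigues(np.array(d['rvec']))[0],np.array(d['tvec']).ravel()
def wrist():
    s=get_state(); d=optics.get_image('wrist')
    w,x,y,z=s['ee_rot']; T=np.eye(4);T[:3,:3]=R.from_quat([x,y,z,w]).as_matrix();T[:3,3]=s['position']
    M=np.linalg.inv(T@np.array(d['T_tool_cam'])); return s,d['pixels'],(d['K'],M[:3,:3],M[:3,3])
E
python3 - <<'E'
from h import *
S=fixed(optics.get_image('scene'));D=fixed(optics.get_image('side'))
P={'tiny':((148,296),(374,412),.055),'A':((206,344),(474,352),.08),'A71':((206,344),(474,352),.071),'small':((295,295),(403,277),.063),'B':((503,181),(296,126),.071),'B80':((503,181),(296,126),.08),
'bL':((316,234),(278,263),.017),'bT':((364,205),(248,221),.017),'bS':((424,173),(220,175),.017),'bM':((442,246),(329,191),.017),'eye':((370,261),(367,219),.064),'cube':((240,250),(302,318),.04)}
for k,(a,b,z) in P.items():
    p,q=onplane(*S,a,z),onplane(*D,b,z); print(k,p.round(3),q.round(3),np.hypot(*p[:2]).round(3))
E
```

```text
tiny [ 0.476 -0.301  0.055] [ 0.477 -0.303  0.055] 0.563
A [ 0.624 -0.292  0.08 ] [ 0.611 -0.295  0.08 ] 0.689
A71 [ 0.617 -0.289  0.071] [ 0.617 -0.291  0.071] 0.681
small [ 0.61  -0.14   0.063] [ 0.609 -0.142  0.063] 0.626
B [0.616 0.32  0.071] [0.628 0.318 0.071] 0.694
B80 [0.623 0.308 0.08 ] [0.622 0.302 0.08 ] 0.695
bL [0.477 0.006 0.017] [0.471 0.004 0.017] 0.477
bT [0.465 0.128 0.017] [0.458 0.127 0.017] 0.482
bS [0.458 0.293 0.017] [0.451 0.291 0.017] 0.544
bM [0.632 0.153 0.017] [0.626 0.149 0.017] 0.65
eye [ 0.622 -0.008  0.064] [ 0.623 -0.007  0.064] 0.623
cube [ 0.456 -0.134  0.04 ] [ 0.457 -0.134  0.04 ] 0.475
```

View pics/wrist0.png

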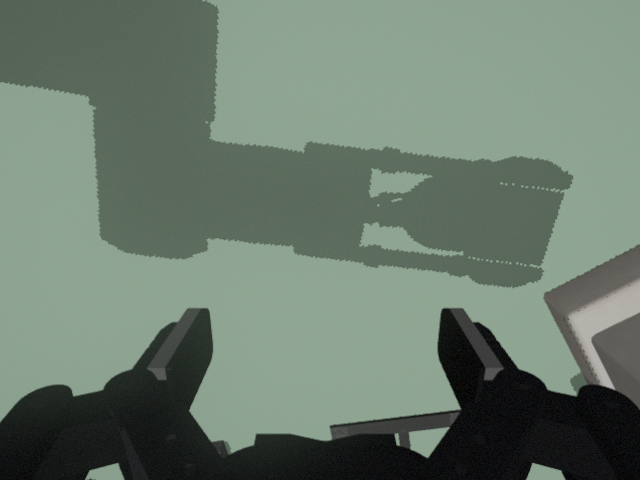

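Both cameras agree on the objectives: A is the medium one (0.617,-0.290) and B is the large one (0.622,0.305). The block centres need a closer look, so I'll move above the blocks. The first wrist view only shows bench and the arm's shadow.

Request:
send_rows(increments=[{"gripper":-1,"linear":[0.025,-0.03,0.03],"delta_rot":[0,0,0.1]},{"gripper":-1,"linear":[0.05,-0.065,0.05],"delta_rot":[0,0,0.2]},{"gripper":-1,"linear":[0.08,-0.1,0.07],"delta_rot":[0,0,0.317]},{"gripper":-1,"linear":[0.11,-0.135,0.08],"delta_rot":[0,0,0.317]},{"gripper":-1,"linear":[0.14,-0.17,0.09],"delta_rot":[0,0,0.317]},{"gripper":-1,"linear":[0.17,-0.21,0.09],"delta_rot":[0,0,0.317]},{"gripper":-1,"linear":[0.2,-0.245,0.09],"delta_rot":[0,0,0.317]},{"gripper":-1,"linear":[0.23,-0.28,0.09],"delta_rot":[0,0,0.317]}], newtons=40)

```text
clock: 1.05
position: [0.4099, 0.2647, 0.3216]
ee_rot: [0.0, -0.0, 1.0, 0.0]
contact_force: [0.4, 0.6, -0.4]
width: 0.0852
gripper_force: 0.0
```

Request:
send_rows(increments=[{"gripper":-1,"linear":[0.03,-0.04,0],"delta_rot":[0,0,0]},{"gripper":-1,"linear":[0.06,-0.08,0],"delta_rot":[0,0,0]},{"gripper":-1,"linear":[0.09,-0.116,0],"delta_rot":[0,0,0]},{"gripper":-1,"linear":[0.09,-0.116,0],"delta_rot":[0,0,0]},{"gripper":-1,"linear":[0.09,-0.116,0],"delta_rot":[0,0,0]}])

```text
clock: 1.55
position: [0.4994, 0.1497, 0.3208]
ee_rot: [-0.001, 0.001, 1.0, 0.0]
contact_force: [-0.6, -0.0, 0.9]
width: 0.0852
gripper_force: 0.0
```

```bash
python3 - <<'E'
from h import *
import pickle
s,im,C=wrist(); cv2.imwrite('pics/w1.png',im); pickle.dump(C,open('c1.pkl','wb')); print(s['position'],s['ee_rot'],s['qpos'],s['contact_force'])
E
```

```text
[0.49935982 0.14967014 0.32083393] [-7.43984047e-04  1.18421643e-03  9.99998982e-01  2.84093826e-04] [ 1.57119034e-01  1.56449426e-01  1.44547302e+00  7.96002721e-04
  1.54105001e+00 -1.41133308e+00] [-0.63215164 -0.00287223  0.85540379]
```

View pics/w1.png

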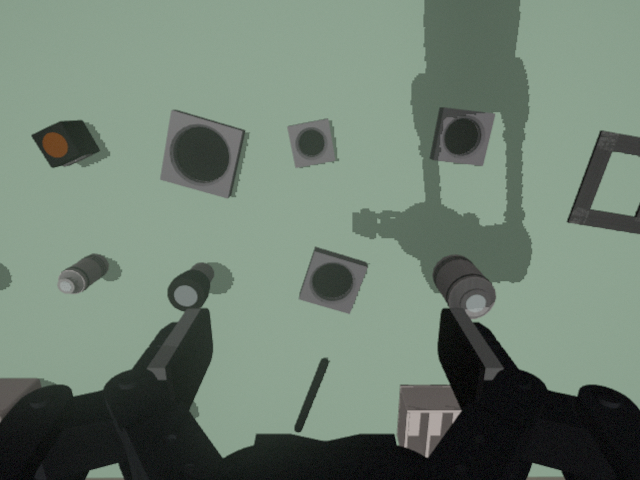

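The wrist view shows mouths L (201,153), T (311,143), S (463,136) and M (332,281). The large objective's nose is at (477,302) and the small one's at (66,285).

```bash
python3 - <<'E'
from h import *
import pickle
C=pickle.load(open('c1.pkl','rb'))
im=cv2.imread('pics/w1.png')
g=cv2.cvtColor(im,cv2.COLOR_BGR2GRAY)
for n,p,z in(('bL',(201,153),.017),('bT',(311,143),.017),('bS',(463,136),.017),('bM',(332,281),.017)):
    m=cv2.inRange(cv2.medianBlur(g,3),0,70); _,l,st,ce=cv2.connectedComponentsWithStats(m)
    k=l[p[1],p[0]]; print(n,p,ce[k].round(1) if k else None,st[k])
    print('   hand',onplane(*C,p,z).round(4),'blob@.012',onplane(*C,ce[k],.012).round(4) if k else '')
for n,p,z in(('large',(477,302),.08),('small',(66,285),.063),('eye',(186,295),.064),('cube',(56,144),.04)): print(n,onplane(*C,p,z).round(4))
E
```

```text
bL (201, 153) [200.7 154. ] [ 173  127   56   55 2413]
   hand [0.4707 0.0119 0.017 ] blob@.012 [0.4724 0.0099 0.012 ]
bT (311, 143) [311.  142.3] [299 130  25  25 509]
   hand [0.4601 0.135  0.017 ] blob@.012 [0.4598 0.1349 0.012 ]
bS (463, 136) [456.8 132.6] [ 430  108   51   52 1582]
   hand [0.4531 0.3029 0.017 ] blob@.012 [0.4498 0.2973 0.012 ]
bM (332, 281) [331.9 281.3] [ 312  263   41   38 1186]
   hand [0.6278 0.1588 0.017 ] blob@.012 [0.6305 0.1588 0.012 ]
large [0.624  0.3151 0.08  ]
small [ 0.6104 -0.1392  0.063 ]
eye [ 0.6227 -0.0062  0.064 ]
cube [ 0.4583 -0.1326  0.04  ]
```

Request:
send_rows(increments=[{"gripper":-1,"linear":[0.025,0.035,-0.01],"delta_rot":[0,0,0]},{"gripper":-1,"linear":[0.05,0.07,-0.03],"delta_rot":[0,0,0]},{"gripper":-1,"linear":[0.075,0.1,-0.06],"delta_rot":[0,0,0]},{"gripper":-1,"linear":[0.1,0.13,-0.09],"delta_rot":[0,0,0]},{"gripper":-1,"linear":[0.123,0.16,-0.13],"delta_rot":[0,0,0]},{"gripper":-1,"linear":[0.123,0.16,-0.17],"delta_rot":[0,0,0]},{"gripper":-1,"linear":[0.123,0.16,-0.17],"delta_rot":[0,0,0]},{"gripper":-1,"linear":[0.123,0.16,-0.17],"delta_rot":[0,0,0]}])

```text
clock: 2.4
position: [0.6206, 0.3115, 0.1514]
ee_rot: [-0.001, -0.001, 1.0, -0.0]
contact_force: [1.5, 0.1, 0.0]
width: 0.0855
gripper_force: 0.0
```

```bash
cat >> h.py <<'E'
import pickle
def look(n,zs=()):
    s,im,C=wrist(); cv2.imwrite(f'pics/{n}.png',im); pickle.dump(C,open(f'{n}.pkl','wb')); print(s['clock'],s['position'],s['ee_rot'].round(4),'qd',np.abs(s['qd']).max().round(3))
    for z in zs: # pixel of the point under the TCP at height z
        p=C[0]@(C[1]@np.array([*s['position'][:2],z])+C[2]); print('tcp axis at z',z,(p[:2]/p[2]).round(1))
E
python3 -c "
from h import *
look('w2',(.08,))"
```

```text
2.4 [0.62057659 0.31150578 0.15139703] [-1.0e-03 -1.2e-03  1.0e+00 -3.0e-04] qd 0.056
tcp axis at z 0.08 [324.1 248.6]
```

View pics/w2.png

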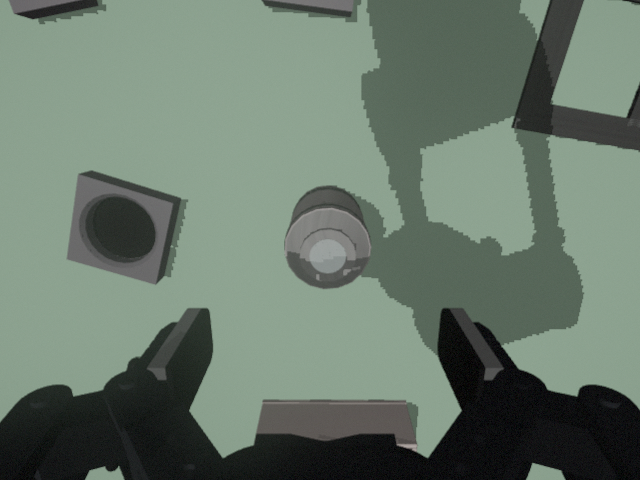

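The nose is centred at about (328,256) with the fingers symmetric about column 325, so I shift +4 mm in x and +2 mm in y, descend and grip.

Request:
send_rows(increments=[{"gripper":-1,"linear":[0.004,0.002,-0.03],"delta_rot":[0,0,0]},{"gripper":-1,"linear":[0.004,0.002,-0.07],"delta_rot":[0,0,0]},{"gripper":-1,"linear":[0.004,0.002,-0.1],"delta_rot":[0,0,0]},{"gripper":-1,"linear":[0.004,0.002,-0.116],"delta_rot":[0,0,0]},{"gripper":-1,"linear":[0.004,0.002,-0.116],"delta_rot":[0,0,0]},{"gripper":1,"linear":[0.004,0.002,-0.116],"delta_rot":[0,0,0]},{"gripper":1,"linear":[0.004,0.002,-0.116],"delta_rot":[0,0,0]},{"gripper":1,"linear":[0.004,0.002,-0.116],"delta_rot":[0,0,0]}], newtons=40)

```text
clock: 3.25
position: [0.6279, 0.313, 0.0387]
ee_rot: [0.002, -0.0, 1.0, 0.001]
contact_force: [0.3, -0.2, 7.9]
width: 0.0519
gripper_force: 42.6
```

Request:
send_rows(increments=[{"gripper":1,"linear":[0,0,0],"delta_rot":[0,0,0]},{"gripper":1,"linear":[0,0,0],"delta_rot":[0,0,0]},{"gripper":1,"linear":[0,0,0],"delta_rot":[0,0,0]},{"gripper":1,"linear":[0,0,0],"delta_rot":[0,0,0]}])

```text
clock: 3.65
position: [0.6279, 0.313, 0.0387]
ee_rot: [0.002, -0.0, 1.0, 0.001]
contact_force: [-1.1, -0.8, 5.8]
width: 0.0521
gripper_force: 42.6
```

```bash
python3 - <<'E'
from h import *
C=pickle.load(open('w2.pkl','rb')); print(onplane(*C,(328,256),.08),onplane(*C,(124,226),.017),onplane(*C,(118,228),.010))
E
```

```text
[0.62513538 0.31375914 0.08      ] [0.62628135 0.1640549  0.017     ] [0.63000308 0.15554115 0.01      ]
```

Request:
send_rows(increments=[{"gripper":1,"linear":[0,0,0.01],"delta_rot":[0,0,0]},{"gripper":1,"linear":[0,0,0.035],"delta_rot":[0,0,0]},{"gripper":1,"linear":[0,0,0.06],"delta_rot":[0,0,0]},{"gripper":1,"linear":[-0.012,-0.024,0.075],"delta_rot":[0,0,0]},{"gripper":1,"linear":[-0.03,-0.06,0.08],"delta_rot":[0,0,0]},{"gripper":1,"linear":[-0.05,-0.1,0.08],"delta_rot":[0,0,0]},{"gripper":1,"linear":[-0.07,-0.14,0.08],"delta_rot":[0,0,0]},{"gripper":1,"linear":[-0.09,-0.18,0.08],"delta_rot":[0,0,0]}])

```text
clock: 4.45
position: [0.5347, 0.1311, 0.1155]
ee_rot: [-0.0, -0.0, 1.0, -0.0]
contact_force: [1.1, -0.5, -3.6]
width: 0.0517
gripper_force: 43.4
```

Request:
send_rows(increments=[{"gripper":1,"linear":[-0.02,-0.04,0],"delta_rot":[0,0,0]},{"gripper":1,"linear":[-0.04,-0.08,0],"delta_rot":[0,0,0]},{"gripper":1,"linear":[-0.055,-0.11,0],"delta_rot":[0,0,0]},{"gripper":1,"linear":[-0.063,-0.122,0],"delta_rot":[0,0,0]},{"gripper":1,"linear":[-0.063,-0.122,0],"delta_rot":[0,0,0]},{"gripper":1,"linear":[-0.063,-0.122,0],"delta_rot":[0,0,0]}])

```text
clock: 5.05
position: [0.4738, 0.0108, 0.1157]
ee_rot: [0.001, 0.0, 1.0, 0.0]
contact_force: [0.5, -0.0, -4.7]
width: 0.0517
gripper_force: 43.6
```

```bash
python3 -c "
from h import *
look('w3',(.017,.16))"
```

```text
5.05 [0.47376782 0.01084784 0.11573451] [7.e-04 3.e-04 1.e+00 5.e-04] qd 0.022
tcp axis at z 0.017 [324.  233.5]
tcp axis at z 0.16 [323.4 382.1]
```

View pics/w3.png

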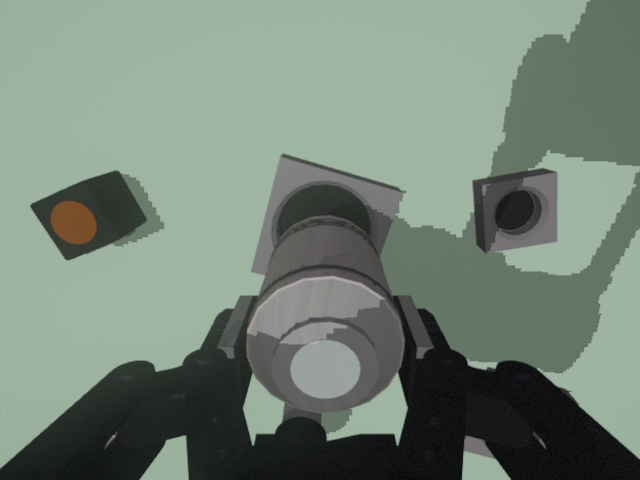

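```bash
python3 - <<'E'
from h import *
C=pickle.load(open('w3.pkl','rb'))
a,b,c=[onplane(*C,p,.017) for p in((281,158),(401,193),(252,272))]
print(np.linalg.norm(a-b),np.linalg.norm(a-c),(b+c)/2)
print('nose',onplane(*C,(325,369),.157))
cs=[onplane(*C,p,.017) for p in((476,183),(556,172),(557,242),(487,252))]; print('bT',np.mean(cs,0),[np.linalg.norm(cs[i]-cs[i-1]).round(4) for i in range(4)])
# sub-pixel check: mouth rim arc, fit with known radius 34.5mm
pts=np.array([(275,222),(284,205),(300,189),(325,183),(350,188),(366,203),(371,220)],float)
w=np.array([onplane(*C,p,.017)[:2] for p in pts])
from scipy.optimize import least_squares
r=least_squares(lambda v:np.hypot(*(w-v[:2]).T)-v[2],[.47,.01,.0345]); print(r.x)
E
```

```text
0.07722508172653299 0.07835479687981622 [0.47395478 0.01088098 0.017     ]
nose [0.47138782 0.01132018 0.157     ]
bT [0.46042251 0.1345804  0.017     ] [np.float64(0.0474), np.float64(0.0488), np.float64(0.0464), np.float64(0.0452)]
[0.47185957 0.01112373 0.03135873]
```

```bash
python3 - <<'E'
import cv2
im=cv2.imread('pics/w3.png')[140:300,230:430]; cv2.imwrite('pics/w3c.png',cv2.resize(cv2.convertScaleAbs(im,alpha=1.5),None,fx=4,fy=3.75,interpolation=cv2.INTER_CUBIC)[:600])
E
```

```text
(no output)
```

View pics/w3c.png

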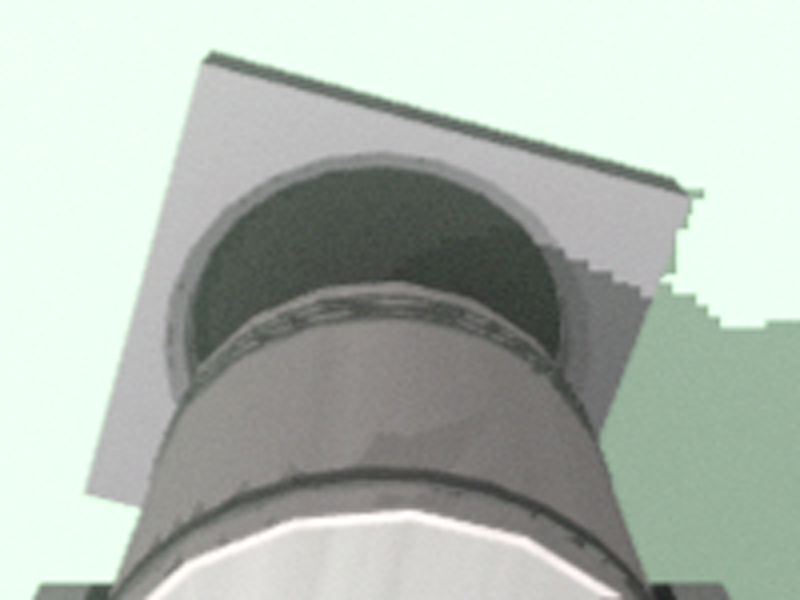

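The crop shows the block's top corners and rim clearly. The block centre is (0.474, 0.011) and the objective's axis is at x≈0.4715, so I correct by +2.5 mm and lower.

Request:
send_rows(increments=[{"gripper":1,"linear":[0.0025,0,-0.015],"delta_rot":[0,0,0]},{"gripper":1,"linear":[0.0025,0,-0.035],"delta_rot":[0,0,0]},{"gripper":1,"linear":[0.0025,0,-0.05],"delta_rot":[0,0,0]},{"gripper":1,"linear":[0.0025,0,-0.06],"delta_rot":[0,0,0]},{"gripper":1,"linear":[0.0025,0,-0.066],"delta_rot":[0,0,0]},{"gripper":1,"linear":[0.0025,0,-0.07],"delta_rot":[0,0,0]},{"gripper":1,"linear":[0.0025,0,-0.072],"delta_rot":[0,0,0]},{"gripper":1,"linear":[0.0025,0,-0.072],"delta_rot":[0,0,0]}])

```text
clock: 5.9
position: [0.4763, 0.0105, 0.0439]
ee_rot: [0.001, -0.0, 1.0, 0.0]
contact_force: [-0.4, -0.0, -5.3]
width: 0.0518
gripper_force: 43.5
```

Request:
send_rows(increments=[{"gripper":1,"linear":[0,0,-0.001],"delta_rot":[0,0,0]},{"gripper":1,"linear":[0,0,-0.002],"delta_rot":[0,0,0]},{"gripper":1,"linear":[0,0,-0.002],"delta_rot":[0,0,0]}])

```text
clock: 6.2
position: [0.4763, 0.0104, 0.0436]
ee_rot: [0.001, -0.0, 1.0, 0.0]
contact_force: [-4.8, 0.6, 13.5]
width: 0.0516
gripper_force: 45.3
```

The foot is on the floor (foot z ≈ 5 mm). Release and rise.

Request:
send_rows(increments=[{"gripper":1,"linear":[0,0,0.001],"delta_rot":[0,0,0]},{"gripper":-1,"linear":[0,0,0.001],"delta_rot":[0,0,0]},{"gripper":-1,"linear":[0,0,0.001],"delta_rot":[0,0,0]},{"gripper":-1,"linear":[0,0,0.001],"delta_rot":[0,0,0]},{"gripper":-1,"linear":[0,0,0.02],"delta_rot":[0,0,0]},{"gripper":-1,"linear":[0,0,0.06],"delta_rot":[0,0,0]},{"gripper":-1,"linear":[0,0,0.1],"delta_rot":[0,0,0]},{"gripper":-1,"linear":[0,0,0.11],"delta_rot":[0,0,0]}])

```text
clock: 7.0
position: [0.4786, 0.01, 0.1553]
ee_rot: [0.004, -0.0, 1.0, -0.0]
contact_force: [-0.6, 0.3, 0.7]
width: 0.0857
gripper_force: 0.0
```

```bash
python3 -c "
from h import *
look('w4',(.085,))"
```

```text
7.0 [0.4786202  0.01003454 0.15534096] [ 4.2e-03 -1.0e-04  1.0e+00 -5.0e-04] qd 0.21
tcp axis at z 0.085 [324.2 248.1]
```

View pics/w4.png

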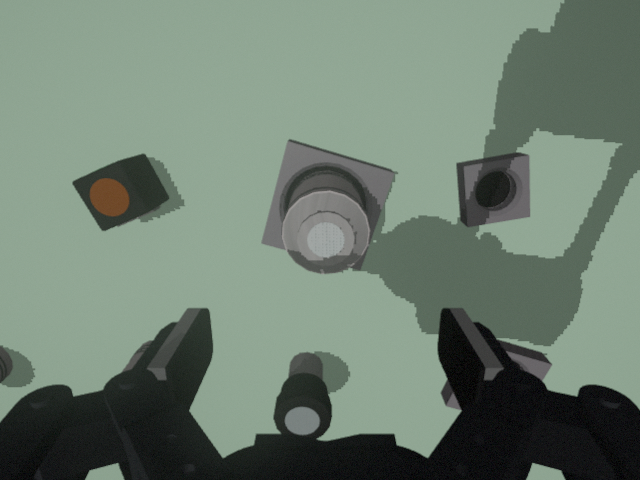

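The large one stands in its block. Next is the small one at about (0.610,-0.140).

Request:
send_rows(increments=[{"gripper":-1,"linear":[0.025,-0.03,0],"delta_rot":[0,0,0]},{"gripper":-1,"linear":[0.055,-0.065,0],"delta_rot":[0,0,0]},{"gripper":-1,"linear":[0.085,-0.1,0],"delta_rot":[0,0,0]},{"gripper":-1,"linear":[0.115,-0.13,0],"delta_rot":[0,0,0]},{"gripper":-1,"linear":[0.132,-0.15,-0.01],"delta_rot":[0,0,0]},{"gripper":-1,"linear":[0.132,-0.15,-0.02],"delta_rot":[0,0,0]},{"gripper":-1,"linear":[0.132,-0.15,-0.02],"delta_rot":[0,0,0]},{"gripper":-1,"linear":[0.132,-0.15,-0.02],"delta_rot":[0,0,0]}])

```text
clock: 7.85
position: [0.606, -0.1385, 0.1299]
ee_rot: [-0.002, -0.0, 1.0, 0.001]
contact_force: [-0.4, -0.4, -0.1]
width: 0.0851
gripper_force: 0.0
```

```bash
cat >> h.py <<'E'
def nose(n,z,r=60):
    "bright lens disc nearest to the TCP axis"
    look(n,(z,)); im=cv2.imread(f'pics/{n}.png'); g=cv2.cvtColor(im,cv2.COLOR_BGR2GRAY); C=pickle.load(open(n+'.pkl','rb'))
    m=cv2.inRange(im,(140,140,130),(255,255,255)); m[(im[:,:,1].astype(int)-im[:,:,2])>12]=0
    _,l,st,ce=cv2.connectedComponentsWithStats(m)
    for k in range(1,len(st)):
        if 30<st[k][4] and abs(ce[k][0]-324)<r and abs(ce[k][1]-250)<r: print(st[k],ce[k].round(1),onplane(*C,ce[k],z).round(4))
E
python3 -c "
from h import *
nose('w5',.063)"
```

```text
7.85 [ 0.60600482 -0.13845503  0.12989345] [-1.8e-03 -3.0e-04  1.0e+00  9.0e-04] qd 0.023
tcp axis at z 0.063 [323.8 251.6]
[311 251  21  14 189] [320.4 257.5] [ 0.6096 -0.1404  0.063 ]
```

View pics/w5.png

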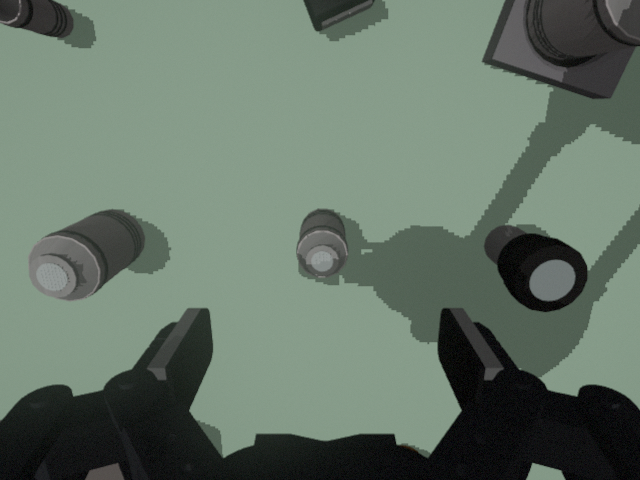

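The small objective's lens is at (321,260), i.e. (0.611,-0.140). The medium's lens is at (55,273).

Request:
send_rows(increments=[{"gripper":-1,"linear":[0.005,-0.0015,-0.03],"delta_rot":[0,0,0]},{"gripper":-1,"linear":[0.005,-0.0015,-0.065],"delta_rot":[0,0,0]},{"gripper":-1,"linear":[0.005,-0.0015,-0.095],"delta_rot":[0,0,0]},{"gripper":-1,"linear":[0.005,-0.0015,-0.107],"delta_rot":[0,0,0]},{"gripper":-1,"linear":[0.005,-0.0015,-0.107],"delta_rot":[0,0,0]},{"gripper":1,"linear":[0.005,-0.0015,-0.107],"delta_rot":[0,0,0]},{"gripper":1,"linear":[0.005,-0.0015,-0.107],"delta_rot":[0,0,0]},{"gripper":1,"linear":[0.005,-0.0015,-0.107],"delta_rot":[0,0,0]}], newtons=35)

```text
clock: 8.7
position: [0.6137, -0.1414, 0.0261]
ee_rot: [0.002, -0.0, 1.0, -0.0]
contact_force: [0.1, 0.2, -0.7]
width: 0.044
gripper_force: 0.0
```

Request:
send_rows(increments=[{"gripper":1,"linear":[0,0,0],"delta_rot":[0,0,0]},{"gripper":1,"linear":[0,0,0],"delta_rot":[0,0,0]},{"gripper":1,"linear":[0,0,0],"delta_rot":[0,0,0]},{"gripper":1,"linear":[0,0,0],"delta_rot":[0,0,0]}])

```text
clock: 9.1
position: [0.6134, -0.1412, 0.0257]
ee_rot: [0.001, -0.0, 1.0, -0.0]
contact_force: [-0.6, 0.2, 5.6]
width: 0.0297
gripper_force: 34.3
```

```bash
python3 - <<'E'
from h import *
C=pickle.load(open('w5.pkl','rb')); print(onplane(*C,(321,260),.063),'medium',onplane(*C,(55,273),.071))
E
```

```text
[ 0.61116384 -0.14008957  0.063     ] medium [ 0.61563467 -0.28801714  0.071     ]
```

Request:
send_rows(increments=[{"gripper":1,"linear":[0,0,0.015],"delta_rot":[0,0,0]},{"gripper":1,"linear":[0,0,0.05],"delta_rot":[0,0,0]},{"gripper":1,"linear":[0,0,0.08],"delta_rot":[0,0,0]},{"gripper":1,"linear":[-0.008,0.02,0.1],"delta_rot":[0,0,0]},{"gripper":1,"linear":[-0.02,0.057,0.1],"delta_rot":[0,0,0]},{"gripper":1,"linear":[-0.035,0.1,0.1],"delta_rot":[0,0,0]},{"gripper":1,"linear":[-0.05,0.143,0.1],"delta_rot":[0,0,0]},{"gripper":1,"linear":[-0.065,0.186,0.1],"delta_rot":[0,0,0]}])

```text
clock: 9.9
position: [0.5465, 0.0462, 0.1241]
ee_rot: [-0.0, 0.0, 1.0, 0.0]
contact_force: [-0.1, 0.4, -1.8]
width: 0.0301
gripper_force: 35.1
```

Request:
send_rows(increments=[{"gripper":1,"linear":[-0.015,0.043,0],"delta_rot":[0,0,0]},{"gripper":1,"linear":[-0.03,0.086,0],"delta_rot":[0,0,0]},{"gripper":1,"linear":[-0.045,0.129,0],"delta_rot":[0,0,0]},{"gripper":1,"linear":[-0.06,0.172,0],"delta_rot":[0,0,0]},{"gripper":1,"linear":[-0.075,0.21,0],"delta_rot":[0,0,0]},{"gripper":1,"linear":[-0.088,0.24,0],"delta_rot":[0,0,0]},{"gripper":1,"linear":[-0.093,0.258,-0.02],"delta_rot":[0,0,0]},{"gripper":1,"linear":[-0.093,0.258,-0.03],"delta_rot":[0,0,0]}])

```text
clock: 10.7
position: [0.4529, 0.3048, 0.0931]
ee_rot: [-0.001, -0.002, 1.0, 0.0]
contact_force: [0.2, -0.0, -1.9]
width: 0.03
gripper_force: 35.1
```

Request:
send_rows(increments=[{"gripper":1,"linear":[0,0,0],"delta_rot":[0,0,0]},{"gripper":1,"linear":[0,0,0],"delta_rot":[0,0,0]}])

```text
clock: 10.9
position: [0.4548, 0.302, 0.0941]
ee_rot: [-0.0, 0.0, 1.0, -0.0]
contact_force: [0.5, -0.5, -2.2]
width: 0.03
gripper_force: 35.1
```

```bash
python3 -c "
from h import *
look('w6',(.017,.13))
im=cv2.imread('pics/w6.png'); cv2.imwrite('pics/w6c.png',cv2.resize(cv2.convertScaleAbs(im[150:400,200:450],alpha=1.6),(600,600),interpolation=cv2.INTER_CUBIC))"
```

```text
10.9 [0.45478507 0.30197367 0.09410404] [-3.e-04  2.e-04  1.e+00 -4.e-04] qd 0.016
tcp axis at z 0.017 [324.2 245.2]
tcp axis at z 0.13 [323.3 364.4]
```

View pics/w6c.png

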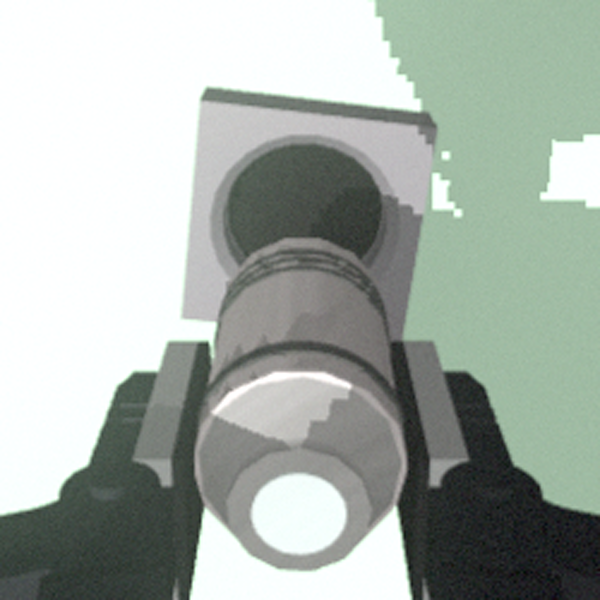

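In the crop, the block S top corners are at full-image (285,191), (381.5,203), (276,282.5) and the lens at (324.6,364).

```bash
cat >> h.py <<'E'
def blk(n,tl,tr,bl,lens,ztop):
    C=pickle.load(open(n+'.pkl','rb')); a,b,c=[onplane(*C,p,.017) for p in(tl,tr,bl)]
    o=onplane(*C,lens,ztop); print('sides',np.linalg.norm(a-b),np.linalg.norm(a-c),'centre',(b+c)/2,'lens',o,'shift',((b+c)/2-o)[:2])
E
python3 -c "
from h import *
blk('w6',(285,191.2),(381.6,202.9),(275.8,282.5),(324.6,363.8),.131)"
```

```text
sides 0.05553735386967964 0.057296662666726575 centre [0.45407728 0.30359545 0.017     ] lens [0.45383614 0.30238875 0.131     ] shift [0.00024115 0.0012067 ]
```

Request:
send_rows(increments=[{"gripper":1,"linear":[0.0005,0.001,-0.015],"delta_rot":[0,0,0]},{"gripper":1,"linear":[0.0005,0.001,-0.035],"delta_rot":[0,0,0]},{"gripper":1,"linear":[0.0005,0.001,-0.05],"delta_rot":[0,0,0]},{"gripper":1,"linear":[0.0005,0.001,-0.057],"delta_rot":[0,0,0]},{"gripper":1,"linear":[0.0005,0.001,-0.061],"delta_rot":[0,0,0]},{"gripper":1,"linear":[0.0005,0.001,-0.063],"delta_rot":[0,0,0]},{"gripper":1,"linear":[0.0005,0.001,-0.065],"delta_rot":[0,0,0]},{"gripper":1,"linear":[0.0005,0.001,-0.065],"delta_rot":[0,0,0]}])

```text
clock: 11.75
position: [0.456, 0.304, 0.0307]
ee_rot: [0.001, -0.0, 1.0, 0.0]
contact_force: [-1.0, -2.4, 3.1]
width: 0.0299
gripper_force: 35.4
```

Contact at the expected height. Release, rise, and go toward the medium at (0.617,-0.289).

Request:
send_rows(increments=[{"gripper":-1,"linear":[0,0,0],"delta_rot":[0,0,0]},{"gripper":-1,"linear":[0,0,0],"delta_rot":[0,0,0]},{"gripper":-1,"linear":[0,0,0],"delta_rot":[0,0,0]},{"gripper":-1,"linear":[0,0,0],"delta_rot":[0,0,0]},{"gripper":-1,"linear":[0,0,0.02],"delta_rot":[0,0,0]},{"gripper":-1,"linear":[0,0,0.06],"delta_rot":[0,0,0]},{"gripper":-1,"linear":[0,0,0.1],"delta_rot":[0,0,0]},{"gripper":-1,"linear":[0,0,0.12],"delta_rot":[0,0,0]}])

```text
clock: 12.55
position: [0.4567, 0.3048, 0.1527]
ee_rot: [0.002, -0.0, 1.0, 0.001]
contact_force: [0.3, 1.0, -0.2]
width: 0.0855
gripper_force: 0.0
```

Request:
send_rows(increments=[{"gripper":-1,"linear":[0.01,-0.04,0],"delta_rot":[0,0,0]},{"gripper":-1,"linear":[0.021,-0.085,0],"delta_rot":[0,0,0]},{"gripper":-1,"linear":[0.033,-0.13,0],"delta_rot":[0,0,0]},{"gripper":-1,"linear":[0.045,-0.175,0],"delta_rot":[0,0,0]},{"gripper":-1,"linear":[0.057,-0.22,0],"delta_rot":[0,0,0]},{"gripper":-1,"linear":[0.068,-0.265,0],"delta_rot":[0,0,0]},{"gripper":-1,"linear":[0.08,-0.31,0],"delta_rot":[0,0,0]},{"gripper":-1,"linear":[0.09,-0.355,0],"delta_rot":[0,0,0]}])

```text
clock: 13.35
position: [0.5455, -0.053, 0.1493]
ee_rot: [0.0, -0.0, 1.0, 0.0]
contact_force: [0.3, 0.9, 0.5]
width: 0.085
gripper_force: 0.0
```

Request:
send_rows(increments=[{"gripper":-1,"linear":[0.012,-0.045,0],"delta_rot":[0,0,0]},{"gripper":-1,"linear":[0.024,-0.09,0],"delta_rot":[0,0,0]},{"gripper":-1,"linear":[0.036,-0.135,0],"delta_rot":[0,0,0]},{"gripper":-1,"linear":[0.048,-0.18,0],"delta_rot":[0,0,0]},{"gripper":-1,"linear":[0.06,-0.215,0],"delta_rot":[0,0,0]},{"gripper":-1,"linear":[0.069,-0.237,-0.01],"delta_rot":[0,0,0]},{"gripper":-1,"linear":[0.069,-0.237,-0.01],"delta_rot":[0,0,0]},{"gripper":-1,"linear":[0.069,-0.237,-0.01],"delta_rot":[0,0,0]}])

```text
clock: 14.15
position: [0.6136, -0.2879, 0.1384]
ee_rot: [-0.001, 0.0, 1.0, 0.001]
contact_force: [-0.7, -0.4, 0.5]
width: 0.0853
gripper_force: 0.0
```

```bash
python3 -c "
from h import *
nose('w7',.071,80)"
```

```text
14.15 [ 0.61359097 -0.28789341  0.13837465] [-9.e-04  4.e-04  1.e+00  9.e-04] qd 0.026
tcp axis at z 0.071 [323.8 251.1]
[307 245  28  18 308] [319.5 254.2] [ 0.6155 -0.2904  0.071 ]
```

View pics/w7.png

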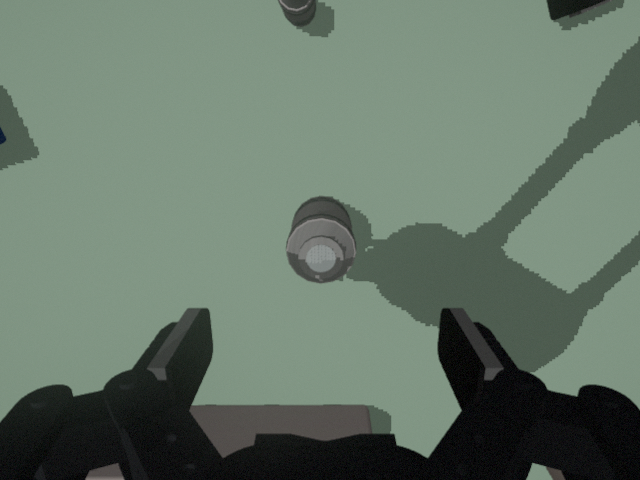

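The medium's lens is at (320,258). Descend and grip.

Request:
send_rows(increments=[{"gripper":-1,"linear":[0.002,-0.002,-0.03],"delta_rot":[0,0,0]},{"gripper":-1,"linear":[0.002,-0.002,-0.065],"delta_rot":[0,0,0]},{"gripper":-1,"linear":[0.002,-0.002,-0.095],"delta_rot":[0,0,0]},{"gripper":-1,"linear":[0.002,-0.002,-0.11],"delta_rot":[0,0,0]},{"gripper":-1,"linear":[0.002,-0.002,-0.11],"delta_rot":[0,0,0]},{"gripper":1,"linear":[0.002,-0.002,-0.11],"delta_rot":[0,0,0]},{"gripper":1,"linear":[0.002,-0.002,-0.11],"delta_rot":[0,0,0]},{"gripper":1,"linear":[0.002,-0.002,-0.11],"delta_rot":[0,0,0]}], newtons=40)

```text
clock: 15.0
position: [0.6172, -0.2906, 0.0313]
ee_rot: [0.001, -0.0, 1.0, -0.001]
contact_force: [-1.0, 0.7, -1.0]
width: 0.0442
gripper_force: 0.0
```

Request:
send_rows(increments=[{"gripper":1,"linear":[0,0,0],"delta_rot":[0,0,0]},{"gripper":1,"linear":[0,0,0],"delta_rot":[0,0,0]},{"gripper":1,"linear":[0,0,0],"delta_rot":[0,0,0]},{"gripper":1,"linear":[0,0,0],"delta_rot":[0,0,0]}])

```text
clock: 15.4
position: [0.6172, -0.2906, 0.0314]
ee_rot: [0.001, -0.0, 1.0, -0.001]
contact_force: [0.3, 0.6, 7.2]
width: 0.0413
gripper_force: 40.7
```

Request:
send_rows(increments=[{"gripper":1,"linear":[0,0,0.015],"delta_rot":[0,0,0]},{"gripper":1,"linear":[0,0,0.05],"delta_rot":[0,0,0]},{"gripper":1,"linear":[0,0,0.085],"delta_rot":[0,0,0]},{"gripper":1,"linear":[0,0.02,0.11],"delta_rot":[0,0,0]},{"gripper":1,"linear":[0,0.06,0.11],"delta_rot":[0,0,0]},{"gripper":1,"linear":[0,0.1,0.11],"delta_rot":[0,0,0]},{"gripper":1,"linear":[0.002,0.145,0.11],"delta_rot":[0,0,0]},{"gripper":1,"linear":[0.004,0.19,0.11],"delta_rot":[0,0,0]}])

```text
clock: 16.2
position: [0.6197, -0.0988, 0.14]
ee_rot: [0.0, 0.0, 1.0, -0.0]
contact_force: [0.2, 0.4, -1.8]
width: 0.0408
gripper_force: 41.1
```

Request:
send_rows(increments=[{"gripper":1,"linear":[0,0.045,0],"delta_rot":[0,0,0]},{"gripper":1,"linear":[0,0.09,0],"delta_rot":[0,0,0]},{"gripper":1,"linear":[0.002,0.135,0],"delta_rot":[0,0,0]},{"gripper":1,"linear":[0.004,0.18,0],"delta_rot":[0,0,0]},{"gripper":1,"linear":[0.007,0.22,0],"delta_rot":[0,0,0]},{"gripper":1,"linear":[0.007,0.245,-0.01],"delta_rot":[0,0,0]},{"gripper":1,"linear":[0.007,0.258,-0.03],"delta_rot":[0,0,0]},{"gripper":1,"linear":[0.007,0.258,-0.03],"delta_rot":[0,0,0]}])

```text
clock: 17.0
position: [0.6247, 0.1596, 0.1072]
ee_rot: [-0.003, -0.001, 1.0, -0.0]
contact_force: [-1.2, -0.8, -2.0]
width: 0.0411
gripper_force: 41.0
```

Request:
send_rows(increments=[{"gripper":1,"linear":[0,0,0],"delta_rot":[0,0,0]},{"gripper":1,"linear":[0,0,0],"delta_rot":[0,0,0]}])

```text
clock: 17.2
position: [0.6278, 0.1568, 0.1104]
ee_rot: [0.001, 0.0, 1.0, -0.0]
contact_force: [-0.7, 0.3, -1.9]
width: 0.0411
gripper_force: 41.0
```

```bash
python3 -c "
from h import *
look('w8',(.017,.15))
im=cv2.imread('pics/w8.png'); cv2.imwrite('pics/w8c.png',cv2.resize(cv2.convertScaleAbs(im[150:400,200:450],alpha=1.6),(600,600),interpolation=cv2.INTER_CUBIC))"
```

```text
17.2 [0.62781169 0.15682361 0.11041205] [ 7.e-04  4.e-04  1.e+00 -2.e-04] qd 0.006
tcp axis at z 0.017 [324.2 236.1]
tcp axis at z 0.15 [323.3 372. ]
```

View pics/w8c.png

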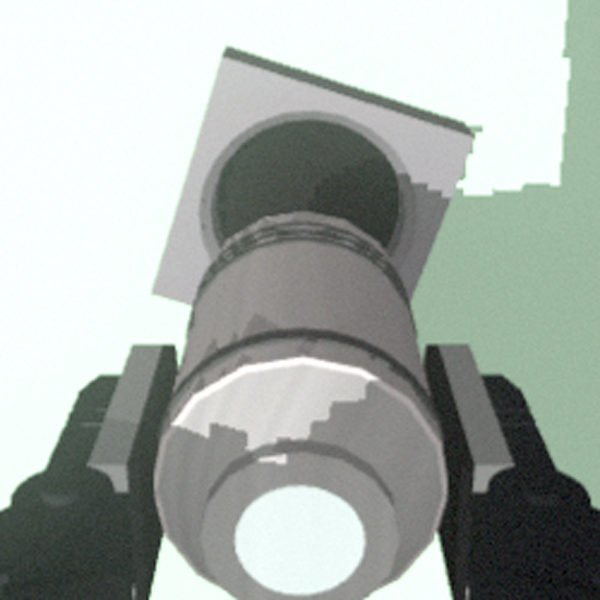

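Block M corners in the crop are (223,56), (474,136), (153,294) and the lens is at (300,540).

```bash
python3 -c "
from h import *
f=lambda u,v:(200+u/2.4,150+v/2.4)
blk('w8',f(223,56),f(474,136),f(153,294),f(300,540),.150)"
```

```text
sides 0.06724401294004816 0.06803343349969117 centre [0.63072985 0.15973042 0.017     ] lens [0.62892786 0.15734403 0.15      ] shift [0.00180198 0.00238639]
```

Request:
send_rows(increments=[{"gripper":1,"linear":[0.002,0.0025,-0.02],"delta_rot":[0,0,0]},{"gripper":1,"linear":[0.002,0.0025,-0.045],"delta_rot":[0,0,0]},{"gripper":1,"linear":[0.002,0.0025,-0.06],"delta_rot":[0,0,0]},{"gripper":1,"linear":[0.002,0.0025,-0.068],"delta_rot":[0,0,0]},{"gripper":1,"linear":[0.002,0.0025,-0.072],"delta_rot":[0,0,0]},{"gripper":1,"linear":[0.002,0.0025,-0.074],"delta_rot":[0,0,0]},{"gripper":1,"linear":[0.002,0.0025,-0.075],"delta_rot":[0,0,0]},{"gripper":1,"linear":[0.002,0.0025,-0.075],"delta_rot":[0,0,0]}])

```text
clock: 18.05
position: [0.6297, 0.1599, 0.0364]
ee_rot: [0.001, -0.0, 1.0, -0.0]
contact_force: [-3.3, -1.4, 4.6]
width: 0.0409
gripper_force: 41.7
```

Request:
send_rows(increments=[{"gripper":-1,"linear":[0,0,0],"delta_rot":[0,0,0]},{"gripper":-1,"linear":[0,0,0],"delta_rot":[0,0,0]},{"gripper":-1,"linear":[0,0,0],"delta_rot":[0,0,0]},{"gripper":-1,"linear":[0,0,0],"delta_rot":[0,0,0]},{"gripper":-1,"linear":[0,0,0.02],"delta_rot":[0,0,0]},{"gripper":-1,"linear":[0,0,0.06],"delta_rot":[0,0,0]},{"gripper":-1,"linear":[0,0,0.1],"delta_rot":[0,0,0]},{"gripper":-1,"linear":[0,0,0.12],"delta_rot":[0,0,0]}])

```text
clock: 18.85
position: [0.631, 0.1608, 0.1581]
ee_rot: [0.003, -0.0, 1.0, 0.001]
contact_force: [0.6, 0.2, -0.7]
width: 0.0856
gripper_force: 0.0
```

Request:
send_rows(increments=[{"gripper":-1,"linear":[-0.013,-0.04,0],"delta_rot":[0,0,0]},{"gripper":-1,"linear":[-0.027,-0.08,0],"delta_rot":[0,0,0]},{"gripper":-1,"linear":[-0.041,-0.12,0],"delta_rot":[0,0,0]},{"gripper":-1,"linear":[-0.055,-0.16,0],"delta_rot":[0,0,0]},{"gripper":-1,"linear":[-0.069,-0.2,0],"delta_rot":[0,0,0]},{"gripper":-1,"linear":[-0.083,-0.24,0],"delta_rot":[0,0,0]},{"gripper":-1,"linear":[-0.097,-0.28,0],"delta_rot":[0,0,0]},{"gripper":-1,"linear":[-0.111,-0.32,0],"delta_rot":[0,0,0]}])

```text
clock: 19.65
position: [0.5175, -0.161, 0.1544]
ee_rot: [0.0, -0.0, 1.0, -0.0]
contact_force: [-0.3, 0.7, -0.1]
width: 0.0853
gripper_force: 0.0
```

Request:
send_rows(increments=[{"gripper":-1,"linear":[-0.013,-0.04,-0.005],"delta_rot":[0,0,0]},{"gripper":-1,"linear":[-0.027,-0.08,-0.015],"delta_rot":[0,0,0]},{"gripper":-1,"linear":[-0.041,-0.12,-0.025],"delta_rot":[0,0,0]},{"gripper":-1,"linear":[-0.048,-0.142,-0.035],"delta_rot":[0,0,0]},{"gripper":-1,"linear":[-0.048,-0.142,-0.035],"delta_rot":[0,0,0]},{"gripper":-1,"linear":[-0.048,-0.142,-0.035],"delta_rot":[0,0,0]},{"gripper":-1,"linear":[-0.048,-0.142,-0.035],"delta_rot":[0,0,0]}])

```text
clock: 20.35
position: [0.4706, -0.3006, 0.1196]
ee_rot: [0.0, -0.0, 1.0, 0.0]
contact_force: [0.2, -1.3, 0.3]
width: 0.0857
gripper_force: 0.0
```

```bash
python3 -c "
from h import *
nose('w9',.055,80)
C=pickle.load(open('w9.pkl','rb'));im=cv2.imread('pics/w9.png')
# silhouette: pixels not bench-green, near the axis
g=im.astype(int); m=((g[:,:,1]-g[:,:,2]<12)).astype('uint8')
_,l,st,ce=cv2.connectedComponentsWithStats(m)
for k in range(1,len(st)):
    if st[k][4]>150 and abs(ce[k][0]-324)<120 and 150<ce[k][1]<320: print('sil',st[k],ce[k])
"
```

```text
20.35 [ 0.47060969 -0.30061753  0.11964964] [ 3.e-04 -5.e-04  1.e+00  3.e-04] qd 0.013
tcp axis at z 0.055 [324.  252.5]
sil [ 303  220   35   54 1439] [320.34468381 246.86796386]
```

```bash
python3 -c "
from h import *
C=pickle.load(open('w9.pkl','rb'))
print(onplane(*C,(320.5,273.5),.045)-[.01,0,0],onplane(*C,(320.5,273.5),.055)-[.006,0,0],'far foot',onplane(*C,(320.5,220),0)+[.01,0,0])
"
```

```text
[ 0.47790949 -0.30273189  0.045     ] [ 0.4774727  -0.30261802  0.055     ] far foot [ 0.47750868 -0.30312075  0.        ]
```

Request:
send_rows(increments=[{"gripper":-1,"linear":[0.006,-0.002,-0.03],"delta_rot":[0,0,0]},{"gripper":-1,"linear":[0.006,-0.002,-0.065],"delta_rot":[0,0,0]},{"gripper":-1,"linear":[0.006,-0.002,-0.09],"delta_rot":[0,0,0]},{"gripper":-1,"linear":[0.006,-0.002,-0.102],"delta_rot":[0,0,0]},{"gripper":-1,"linear":[0.006,-0.002,-0.102],"delta_rot":[0,0,0]},{"gripper":1,"linear":[0.006,-0.002,-0.102],"delta_rot":[0,0,0]},{"gripper":1,"linear":[0.006,-0.002,-0.102],"delta_rot":[0,0,0]},{"gripper":1,"linear":[0.006,-0.002,-0.102],"delta_rot":[0,0,0]}], newtons=30)

```text
clock: 21.2
position: [0.477, -0.3041, 0.0187]
ee_rot: [0.001, -0.0, 1.0, -0.001]
contact_force: [-0.0, -0.2, 0.1]
width: 0.0441
gripper_force: 0.0
```

Request:
send_rows(increments=[{"gripper":1,"linear":[0,0,0],"delta_rot":[0,0,0]},{"gripper":1,"linear":[0,0,0],"delta_rot":[0,0,0]},{"gripper":1,"linear":[0,0,0],"delta_rot":[0,0,0]},{"gripper":1,"linear":[0,0,0],"delta_rot":[0,0,0]},{"gripper":1,"linear":[0,0,0],"delta_rot":[0,0,0]}])

```text
clock: 21.7
position: [0.4765, -0.3039, 0.0181]
ee_rot: [0.0, -0.0, 1.0, -0.0]
contact_force: [-0.1, 0.9, 5.3]
width: 0.0191
gripper_force: 29.4
```

Request:
send_rows(increments=[{"gripper":1,"linear":[0,0,0.015],"delta_rot":[0,0,0]},{"gripper":1,"linear":[0,0,0.05],"delta_rot":[0,0,0]},{"gripper":1,"linear":[0,0,0.09],"delta_rot":[0,0,0]},{"gripper":1,"linear":[0,0.015,0.12],"delta_rot":[0,0,0]},{"gripper":1,"linear":[0,0.05,0.135],"delta_rot":[0,0,0]},{"gripper":1,"linear":[0,0.09,0.135],"delta_rot":[0,0,0]},{"gripper":1,"linear":[-0.002,0.13,0.135],"delta_rot":[0,0,0]},{"gripper":1,"linear":[-0.004,0.17,0.135],"delta_rot":[0,0,0]}])

```text
clock: 22.5
position: [0.4716, -0.1322, 0.1521]
ee_rot: [-0.0, 0.0, 1.0, 0.0]
contact_force: [-0.1, 0.2, -0.9]
width: 0.0188
gripper_force: 29.5
```

Request:
send_rows(increments=[{"gripper":1,"linear":[-0.002,0.045,0],"delta_rot":[0,0,0]},{"gripper":1,"linear":[-0.004,0.09,0],"delta_rot":[0,0,0]},{"gripper":1,"linear":[-0.006,0.135,0],"delta_rot":[0,0,0]},{"gripper":1,"linear":[-0.01,0.175,0],"delta_rot":[0,0,0]},{"gripper":1,"linear":[-0.013,0.215,0],"delta_rot":[0,0,0]},{"gripper":1,"linear":[-0.013,0.25,0],"delta_rot":[0,0,0]},{"gripper":1,"linear":[-0.013,0.267,-0.02],"delta_rot":[0,0,0]},{"gripper":1,"linear":[-0.013,0.267,-0.055],"delta_rot":[0,0,0]}])

```text
clock: 23.3
position: [0.4613, 0.1361, 0.0985]
ee_rot: [0.003, -0.002, 1.0, 0.001]
contact_force: [0.1, -0.8, -2.0]
width: 0.0192
gripper_force: 29.6
```

Request:
send_rows(increments=[{"gripper":1,"linear":[0,0,0],"delta_rot":[0,0,0]},{"gripper":1,"linear":[0,0,0],"delta_rot":[0,0,0]},{"gripper":1,"linear":[0,0,0],"delta_rot":[0,0,0]}])

```text
clock: 23.6
position: [0.4602, 0.1331, 0.0985]
ee_rot: [0.001, 0.0, 1.0, 0.0]
contact_force: [0.2, -0.9, -1.2]
width: 0.0186
gripper_force: 29.6
```

```bash
python3 -c "
from h import *
look('w10',(.017,.135))
im=cv2.imread('pics/w10.png'); cv2.imwrite('pics/w10c.png',cv2.resize(cv2.convertScaleAbs(im[150:400,200:450],alpha=1.6),(600,600),interpolation=cv2.INTER_CUBIC))"
```

```text
23.6 [0.4602488  0.13311481 0.09846923] [1.e-03 3.e-04 1.e+00 1.e-04] qd 0.009
tcp axis at z 0.017 [324.1 242.4]
tcp axis at z 0.135 [323.4 365.9]
```

View pics/w10c.png

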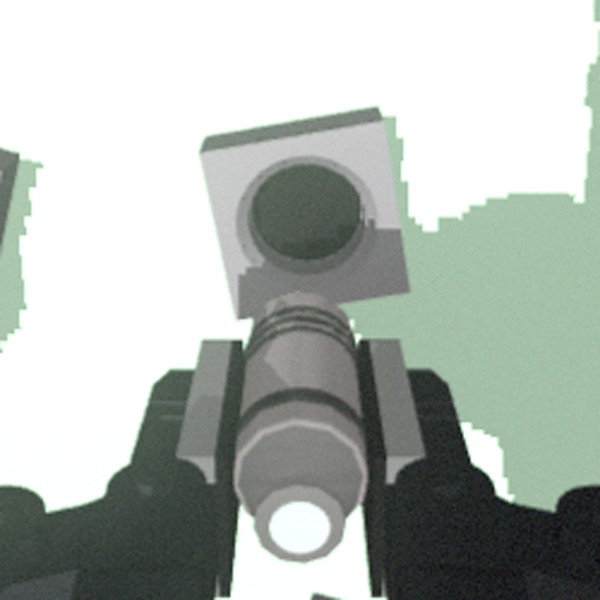

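Corners in the crop are (203,154), (384,121), (409,291), (238,319), and the lens is at (299,526).

```bash
python3 -c "
from h import *
f=lambda u,v:(200+u/2.4,150+v/2.4)
blk('w10',f(203,154),f(384,121),f(238,319),f(299,526),.1354)
blk('w10',f(384,121),f(203,154),f(409,291),f(299,526),.1354)"
```

```text
sides 0.044993747913034766 0.04516342495886047 centre [0.46072303 0.13581248 0.017     ] lens [0.46119354 0.13347935 0.1354    ] shift [-0.00047051  0.00233312]
sides 0.044993747913034766 0.0455387371270522 centre [0.46091247 0.13581796 0.017     ] lens [0.46119354 0.13347935 0.1354    ] shift [-0.00028107  0.0023386 ]
```

Request:
send_rows(increments=[{"gripper":1,"linear":[-0.0005,0.0025,-0.02],"delta_rot":[0,0,0]},{"gripper":1,"linear":[-0.0005,0.0025,-0.045],"delta_rot":[0,0,0]},{"gripper":1,"linear":[-0.0005,0.0025,-0.06],"delta_rot":[0,0,0]},{"gripper":1,"linear":[-0.0005,0.0025,-0.069],"delta_rot":[0,0,0]},{"gripper":1,"linear":[-0.0005,0.0025,-0.073],"delta_rot":[0,0,0]},{"gripper":1,"linear":[-0.0005,0.0025,-0.075],"delta_rot":[0,0,0]},{"gripper":1,"linear":[-0.0005,0.0025,-0.076],"delta_rot":[0,0,0]},{"gripper":1,"linear":[-0.0005,0.0025,-0.076],"delta_rot":[0,0,0]}])

```text
clock: 24.45
position: [0.4594, 0.1358, 0.0231]
ee_rot: [0.001, -0.0, 1.0, 0.0]
contact_force: [-1.5, -0.1, 6.7]
width: 0.019
gripper_force: 30.5
```

Request:
send_rows(increments=[{"gripper":-1,"linear":[0,0,0],"delta_rot":[0,0,0]},{"gripper":-1,"linear":[0,0,0],"delta_rot":[0,0,0]},{"gripper":-1,"linear":[0,0,0],"delta_rot":[0,0,0]},{"gripper":-1,"linear":[0,0,0],"delta_rot":[0,0,0]},{"gripper":-1,"linear":[0,0,0.02],"delta_rot":[0,0,0]},{"gripper":-1,"linear":[0,0,0.06],"delta_rot":[0,0,0]},{"gripper":-1,"linear":[0,0,0.11],"delta_rot":[0,0,0]},{"gripper":-1,"linear":[0,0,0.16],"delta_rot":[0,0,0]}])

```text
clock: 25.25
position: [0.458, 0.1358, 0.1826]
ee_rot: [-0.001, -0.0, 1.0, -0.0]
contact_force: [1.2, 0.3, -0.2]
width: 0.0856
gripper_force: 0.0
```

Request:
send_rows(increments=[{"gripper":-1,"linear":[0.015,0.005,0.05],"delta_rot":[0,0,0]},{"gripper":-1,"linear":[0.03,0.01,0.1],"delta_rot":[0,0,0]},{"gripper":-1,"linear":[0.04,0.015,0.13],"delta_rot":[0,0,0]},{"gripper":-1,"linear":[0.04,0.015,0.13],"delta_rot":[0,0,0]},{"gripper":-1,"linear":[0.04,0.015,0.13],"delta_rot":[0,0,0]}])

```text
clock: 25.75
position: [0.4987, 0.1509, 0.3114]
ee_rot: [0.0, -0.0, 1.0, 0.0]
contact_force: [-0.7, -0.2, -1.8]
width: 0.0856
gripper_force: 0.0
```

```bash
python3 -c "
from h import *
look('w11')"
```

```text
25.75 [0.49866396 0.15093971 0.31138087] [ 2.e-04 -2.e-04  1.e+00  0.e+00] qd 0.064
```

View pics/w11.png

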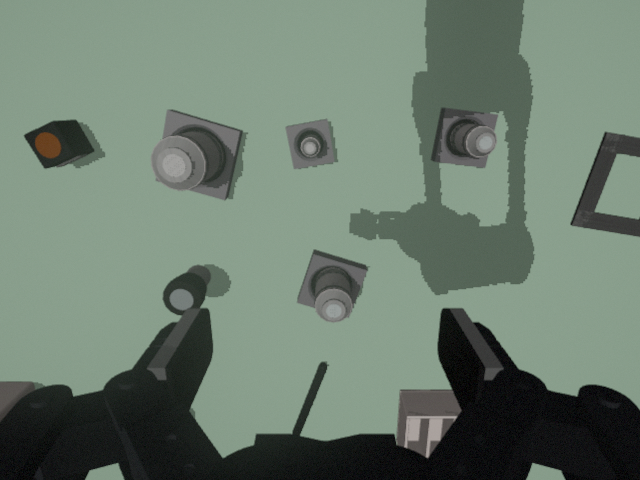

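All four stand in their blocks, with lenses at L (175,163), T (310,147), S (486,143) and M (334,310). I'll check the positions numerically, then hand in.

```bash
python3 -c "
from h import *
from rig import sign_off
C=pickle.load(open('w11.pkl','rb')); ok=True
for n,p,z,b in(('L',(175,163),.085,(.474,.011)),('T',(310,147),.06,(.4608,.1358)),('S',(486,143),.068,(.4541,.3036)),('M',(334,310),.076,(.6307,.1597))):
    d=onplane(*C,p,z)[:2]-b; print(n,d.round(4)); ok&=np.hypot(*d)<.0075
print(ok)
if ok: print(sign_off())
"
```

```text
L [-0.0028  0.0009]
T [-0.0017  0.001 ]
S [0.0005 0.0024]
M [-0.0006  0.0015]
True
the job is handed in; nothing more can be done
None
```

All four objectives are standing upright in their own wells, measured within about 3 mm of each block's centre, with the eyepiece and filter cube left untouched; the job is handed in at about 26 s, and the hand-in returned no verdict.

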